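# Put the checked filter back on the rotary stand

### The arm

A 7-joint arm with a two-finger parallel gripper is mounted at the origin on the work surface. World frame = base frame: x ahead of the robot, y to its left, z up, the work surface at z = 0. Lengths are in m, angles in degrees, forces in N, time in s.
With the tool pointing down it reaches from about 0.425 to 0.875 m from the base axis. Payload 4.7 kg.
Tool frame: the origin (TCP) lies at the very end of the fingers, on their centre line; the grasp point (between the pads) lies 19 mm behind it; z points along the fingers, y is the line along which they close (so a half turn about z gives the same grasp; the last joint's range is limited). The gripper opens to 87 mm and grips with 3 to 60 N. Pads are 19 mm wide; open, the fingers measure 117 mm over their backs; the gripper's body (75 mm by 190 mm) begins 51 mm behind the grasp point.
Start: joints at [-71.729, 18.392, -4.016, 83.108, 1.295, 78.541, -3.26], TCP at [0.195, 0.62, 0.223] pointing down, gripper open.
Joint ranges: [-163.93, 163.93], [-17.29, 119.83], [-79.2, 71.16], [3.27, 140.29], [-89.18, 269.18], [5.43, 117.66], [-154.24, 154.24]. Speed limits (degrees/s): [147.25, 147.25, 180, 180, 180, 180, 180].

### API

Orientations are given as [roll, pitch, yaw] about the fixed x, y, z axes, in that order (R = Rz(yaw) Ry(pitch) Rx(roll)).
In Python, from cell import get_obs, read_camera, sign_off, silhouettes gives the robot as it stands.
- The arm moves only by the tool play_rows, never from a script. Its argument "steps" is a list that holds one entry, the list of rows, each a list of 7 numbers: the shift along the tool's x, y, z in m, then the turn, a rotation vector about the tool's x, y, z in rad, then the finger opening in m, from 0 to 0.087. A call has 1 to 12 rows; each row shifts and turns the commanded pose from where the row before left it, along the tool's axes as they then stand; what a row does not reach is not made up. A row lasts 1/10 s, in which the tool goes at most 50 mm and 8.59 degrees, less where a joint would pass 70% of its speed; a pose out of reach is approached as far as the arm can. A call is refused whole if a number of a shift passes 0.05 or a number of a turn 0.15, either way. A call with a gripper value outside its range is refused whole. The fingers move at their own pace and stop on an object; "force" is the grip in N (left out, the last holds). Time passes only in rows, so rows that do not move let the fingers close. It gives the time, the measured TCP pose, the force, the opening and the grip force at its end, in the units of the state.
- get_obs(): the state, without advancing time (a new reading comes with each control period).
- read_camera(name): name is "scene" or "top" or "wrist"; returns a dict with "frame" (420x560x3 uint8, red, green, blue), "intrinsics" (3x3 intrinsics, pixels), "view" (4x4, takes a point from world to camera coordinates). Camera axes: x right, y up, looking along -z (the intrinsics and any distortion apply to the point x, -y, -z); pixel columns grow to the right and rows downward; lengths in m; the calibration is good to about 2 mm. A picture is of the moment at which its call begins. There is no depth.
- sign_off(): hands the job in; it is judged then, once.
Trained networks look in the newest picture that a camera, given by its name, has taken for a name from the list of things; names that differ only in an ending like _2 or _b are one class to them, and where a whole thing is asked for, a point or a joint stands for the part that bears it (a point fixed in the world has none). Each returns a list of dicts, best first, with "p" (0 to 1); they miss things now and then, are a little off and sometimes report something else, mostly with a low value. They report only what shows in the picture. A call takes as long as a camera call.
- silhouettes(camera, name): "pixels" (420x560 bool, what is visible of it) and "extent" ([left, top, right, bottom] in pixels, round what is visible of it).
The state is a dict: "time_s": time; "qpos": joint angles; "joint_velocities": joint speeds; "effort": joint torques, N m; "tool_pos": TCP position; "tool_rot": TCP orientation; "force": force on the tool from outside, world axes, zero at the start; "wrist_torque": the same for the moment, N m; "grip_width": finger opening in m; "grasp_force": force on a finger pad.
Only numpy, scipy, OpenCV 4.12 (cv2) and the standard library are available. Lean on these libraries where they do the work, as an engineer would, in place of code of your own. Each camera call takes 0.05 s, during which the arm holds its last target. There are 200 camera calls.

### The job

Put the checked filter from the test nest away on the rotary stand: first turn the carousel (there is a knob on top) until the empty hook faces the middle of the guard's opening, then bring the filter in through the opening, push its stem gently home past the spring balls, and let it down so that it hangs upright by its plug. Use only light force on the glass filter, leave the other filters hanging on their own hooks, do not disturb the other things on the bench, and let go.

Things in the scene. Friction and masses are not known exactly. Their poses are not given: they have to be found in the camera images.
- filter_center (a point): The filter to put away (orange ring), upright in the nest: round, 142 mm tall, 0.12 kg. From the bottom: clear glass bowl, 38 mm in diameter (0 to 50 mm up), blue head, 44 mm (50 to 76 mm), brass stem, 14 mm (76 to 98 mm), black plug, 28 mm (98 to 142 mm). This point is on its axis, 71 mm above its underside; z is up along the axis.
- filter_shoulder (a point): The same filter: the point on its axis in the plane of the black plug's underside, 98 mm above the filter's underside. This underside rests on the hook when the filter hangs.
- filter_plug (a point): The same filter: the point to hold it by, on the axis of the black plug, 28 mm above the plug's underside (126 mm above the filter's underside). Held there, with a firm grip (40 to 60 N) so that it turns little in the fingers, the fingertips stay clear of the hook.
- nest: White square test nest, 104 x 104 x 22 mm, fixed to the bench; origin at the centre of its underside. In its top is a round recess 41 mm in diameter and 14 mm deep, its floor 8 mm above the bench, in which the filter's bowl stands; the filter must be lifted 14 mm to be free.
- guard: Fixed round base (268 mm across, 16 mm high) of the rotary stand, with a clear guard wall at 131 mm radius, top 125 mm above the bench. Origin on the stand's axis at bench height. The wall is open for 36 degrees either side of the base's -x direction (the loading opening, between two blue posts): only there can a filter be brought in to a hook: bowls hang lower than the wall.
- carousel: The turning part of the stand: a disc with six hooks 60 degrees apart, a drum-shaped cover and a knob on top. Origin on the vertical axis at bench height. Turns about z either way without end stops, and stays where it is left (0.05 N m friction). Its -x direction points to the empty hook.
- cover_top (a point): Top of the white drum-shaped dust cover on the axis, 264 mm above the bench. The cover turns with the hooks; its radius is 86 mm from 207 to 247 mm up. It leaves no room for a hand coming straight down on a plug at the hooks; one leaning 35 to 45 degrees, its upper end away from the stand's axis, passes it.
- knob (a point): Middle of the black fluted round knob on top of the cover, on the axis: 40 mm in diameter, 40 mm tall, 280 to 320 mm above the bench. Grasped from above with any yaw, it turns the carousel. It can be let go, and gripped afresh, as often as needed.
- empty_hook (a point): The one empty hook (orange tag above it): a level aluminium fork pointing away from the axis; slot 17 mm wide, arms 7 mm wide, 12 mm thick, reaching to 118 mm from the axis, upper face 150 mm above the bench. This point is where a hanging filter's shoulder point rests: on the upper face, mid-slot, 95 mm from the axis (the slot's end stops the stem at 94 mm). Its -x points out along the slot.
- catch (a point): Between the empty hook's two sprung steel balls (10 mm), 102 mm from the axis, 6 mm below the fork's top. Each reaches 3.5 mm into the slot. The stem is pushed in past them with 6 to 12 N until they snap out behind it and the slot's end is felt; a plug held weakly turns in the fingers. The stem leaves 10 mm of play in height (plug 0 to 10 mm above the fork); then the filter is let down to rest.
- hung1_shoulder (a point): Another filter, yellow ring, hanging on the carousel: point on its axis in the plane of its plug's underside. To be left hanging.
- hook1 (a point): Hook of the yellow filter, alike to the empty one, 60 degrees further round (anticlockwise from above): its resting point, turning with the carousel.
- hung2_shoulder (a point): Another filter, green ring, hanging on the carousel: point on its axis in the plane of its plug's underside. To be left hanging.
- hook2 (a point): Hook of the green filter, alike to the empty one, 120 degrees further round (anticlockwise from above): its resting point, turning with the carousel.
- hung3_shoulder (a point): Another filter, red ring, hanging on the carousel: point on its axis in the plane of its plug's underside. To be left hanging.
- hook3 (a point): Hook of the red filter, alike to the empty one, 180 degrees further round (anticlockwise from above): its resting point, turning with the carousel.
- hung4_shoulder (a point): Another filter, white ring, hanging on the carousel: point on its axis in the plane of its plug's underside. To be left hanging.
- hook4 (a point): Hook of the white filter, alike to the empty one, 240 degrees further round (anticlockwise from above): its resting point, turning with the carousel.
- hung5_shoulder (a point): Another filter, blue ring, hanging on the carousel: point on its axis in the plane of its plug's underside. To be left hanging.
- hook5 (a point): Hook of the blue filter, alike to the empty one, 300 degrees further round (anticlockwise from above): its resting point, turning with the carousel.
- tray: Grey open parts tray, 200 x 120 x 30 mm, fixed; origin at the centre of its underside. Bystander.
- screwdriver: Screwdriver, 150 mm long, lying in the tray. Bystander.
- fitting: Brass fitting, 26 mm across and 52 mm tall, standing in the tray. Bystander.
- bottle: White wash bottle, 66 mm in diameter, 170 mm tall, standing on the bench; origin at its underside. Bystander.

How it is judged:
By the outcome, as a careful person would: the job done as asked, in the order asked, and still so for the second after the job is handed in, with the robot touching nothing.
It also fails if it takes over 67 s, if anything falls off the work surface, if the arm or the gripper's body presses on something with over 40 N, if the wrist force passes 120 N, or if a joint passes its speed limit or range.

## Working session

There is one attempt and no reset: what is moved stays moved. The work goes in short steps, Python scripts to look and compute and a tool call to move; the robot and the scene stay as the last step left them, time stands still between calls to the robot, and variables do not carry over. Pictures are saved under pics/ and viewed, at most 14 in all, crops included, and the job is handed in when it is done.

Besides the shell and the picture viewer there is one more tool, called after "Emit:" as name(argument=value, ...) on one line, values as JSON. play_rows: Moves the arm, as the interface text tells. Its arguments: {"type":"object","properties":{"steps":{"type":"array","items":{"type":"array","items":{"type":"array","items":{"type":"number"}}}},"force":{"type":"number"}},"required":["steps"]}

```bash
ls; mkdir -p pics
cat > h.py <<'E'
import numpy as np, cv2
from cell import get_obs, read_camera, sign_off, silhouettes
from scipy.spatial.transform import Rotation as R
def cam(n):
    c=read_camera(n); return c['frame'],np.array(c['intrinsics']),np.array(c['view'])
def proj(K,V,p):
    p=np.atleast_2d(p); q=(V[:3,:3]@p.T).T+V[:3,3]; q=q*[1,-1,-1]; u=(K@q.T).T; return u[:,:2]/u[:,2:]
def ray(K,V,uv):
    d=np.linalg.inv(K)@[uv[0],uv[1],1]; d=V[:3,:3].T@(d*[1,-1,-1]); return -V[:3,:3].T@V[:3,3], d
def atz(K,V,uv,z):
    o,d=ray(K,V,uv); return o+d*(z-o[2])/d[2]
E
python3 - <<'E'
from h import *
o=get_obs(); print({k:np.round(v,3) for k,v in o.items()})
ims=[]
for n in ['scene','top']:
    f,K,V=cam(n); ims.append(f); print(n,K.round(1).tolist(),(-V[:3,:3].T@V[:3,3]).round(3))
    for t in ['filter_center','filter_plug','nest','guard','carousel','cover_top','knob','empty_hook','hung1_shoulder','hung3_shoulder','tray','bottle']:
        s=silhouettes(n,t)
        for r in s[:2]:
            ys,xs=np.nonzero(r['pixels']); print(t,round(r['p'],2),np.round(r['extent'],1),xs.mean().round(1),ys.mean().round(1))
cv2.imwrite('pics/s.png',ims[0][:,:,::-1]);cv2.imwrite('pics/t.png',ims[1][:,:,::-1])
E
```

```text
pics
{'time_s': np.float64(0.0), 'qpos': array([-71.729,  18.439,  -4.018,  83.176,   1.298,  78.541,  -3.258]), 'joint_velocities': array([-0.103, -0.027, -0.03 ,  0.012,  0.013, -0.021, -0.069]), 'effort': array([ 0.0000e+00, -4.9129e+01, -4.0300e-01, -3.1254e+01, -6.4000e-02,
        4.3000e-02,  0.0000e+00]), 'tool_pos': array([0.195, 0.619, 0.221]), 'tool_rot': array([-1.79888e+02,  8.00000e-03,  1.62544e+02]), 'force': array([-0.123,  0.411, -0.336]), 'wrist_torque': array([ 0.026, -0.011, -0.005]), 'grasp_force': np.float64(0.0), 'grip_width': np.float64(0.087)}
scene [[507.7, 0.0, 278.7], [0.0, 507.7, 206.9], [0.0, 0.0, 1.0]] [ 1.553 -0.651  0.97 ]
filter_center 0.6 [165.5 229.6 179.5 271.6] 168.3 254.3
filter_plug 0.67 [160.8 230.8 181.5 270.6] 168.2 253.8
guard 0.74 [272.  208.1 365.7 276.5] 316.5 250.1
guard 0.42 [160.1 231.  176.1 273.4] 168.0 253.5
carousel 0.93 [276.6 153.1 355.1 235.8] 317.3 194.3
cover_top 0.97 [279.1 156.2 355.6 236.2] 317.4 194.6
knob 0.6 [277.5 150.5 357.2 231.4] 317.3 193.9
empty_hook 0.76 [278.  154.7 354.7 234.7] 317.4 194.7
hung3_shoulder 0.85 
[... 516 characters left out ...]
9 392.4 260.4] 367.9 241.8
guard 0.64 [189.  154.7 277.8 248.3] 234.9 203.7
guard 0.51 [259.7 173.8 265.9 189.1] 262.2 180.4
carousel 0.86 [195.9 164.2 272.7 239.3] 230.5 197.3
cover_top 0.93 [198.3 164.4 272.2 229.7] 230.5 196.2
cover_top 0.2 [365.2 232.9 385.5 249.2] 374.5 241.3
knob 0.83 [199.2 157.2 267.2 237.8] 229.6 196.6
empty_hook 0.91 [196.  160.1 272.2 239.8] 230.1 197.1
empty_hook 0.61 [350.2 223.3 390.3 262.8] 367.6 241.7
hung1_shoulder 0.45 [364.3 232.9 386.7 249.1] 374.1 241.5
hung1_shoulder 0.4 [226.2 227.8 246.3 240.8] 235.9 233.6
tray 0.61 [326.7 159.  393.1 196.9] 359.5 179.9
bottle 0.56 [149.3 172.  182.5 195. ] 164.0 182.1
bottle 0.48 [196.  163.  272.1 240.8] 230.0 196.9
```

Run:
```python
import cv2,numpy as np
t=cv2.imread('pics/t.png');s=cv2.imread('pics/s.png')
a=cv2.resize(t[130:280,130:410],None,fx=2.8,fy=2.8,interpolation=cv2.INTER_CUBIC)[:, :800]
cv2.imwrite('pics/t2.png',a)
b=cv2.resize(s[140:360,140:410],None,fx=2.7,fy=2.7,interpolation=cv2.INTER_CUBIC)
cv2.imwrite('pics/s2.png',b)
```

```text
(no output)
```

View pics/t2.png

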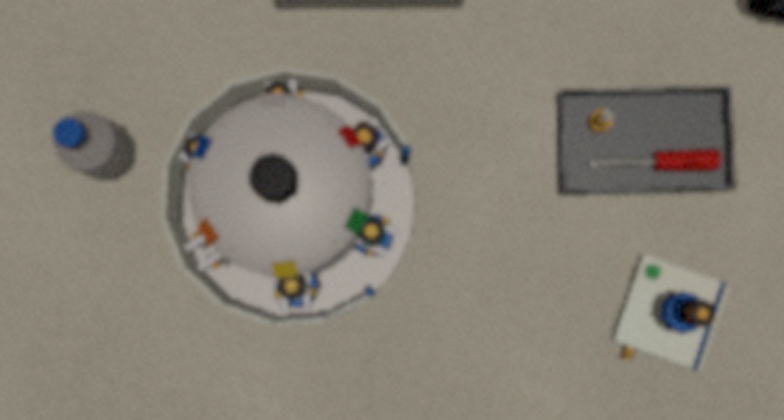

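View pics/s2.png

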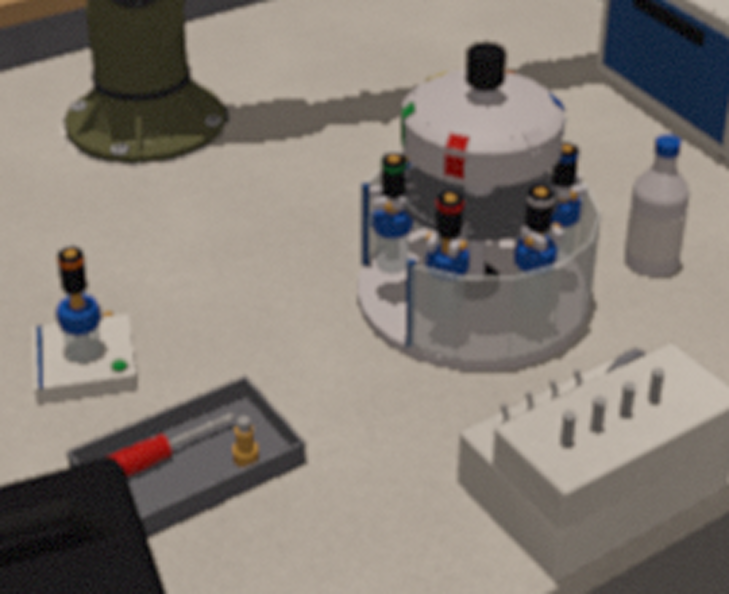

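The top crop shows the drum with its knob at (274,178), the posts at (405,153) and (370,292), and the orange tag and empty fork at (205,245). The filter in the nest is at about (700,313). The scene crop agrees. Next I triangulate.

Run:
```python
from h import *
T=cam('top');S=cam('scene')
def blob(im,box,cond):
    x0,y0,x1,y1=box; c=im[y0:y1,x0:x1].astype(int); m=cond(c).astype(np.uint8)
    n,l,st,ce=cv2.connectedComponentsWithStats(m); i=1+np.argmax(st[1:,4]); x,y,w,h,a=st[i]
    return (ce[i]+[x0,y0]).round(1),a,(x+x0,y+y0,w,h)
dark=lambda c:c.sum(2)<150
kt=blob(T[0],(200,170,260,220),dark); ks=blob(S[0],(300,150,340,180),dark)
print('knob',kt,ks)
def tri(a,b):
    o1,d1=ray(*T[1:],a);o2,d2=ray(*S[1:],b)
    t=np.linalg.lstsq(np.c_[d1,-d2],o2-o1,rcond=None)[0]; p,q=o1+d1*t[0],o2+d2*t[1]; return ((p+q)/2).round(4),np.linalg.norm(p-q).round(4)
print(tri(kt[0],ks[0]))
k=atz(*T[1:],kt[0],.312);print('knob top',k.round(4))
f=lambda x,y:(np.array([x,y])/2.8+[130,130])
P=[atz(*T[1:],f(*p),.12) for p in [(405,153),(370,292)]]; print('posts',np.round(P,4))
for p in P: print(np.hypot(*(p-k)[:2]),np.degrees(np.arctan2(*(p-k)[1::-1])))
for n,p,z in [('fork',(206,248),.15),('tag',(207,230),.22),('yel',(291,286),.194),('green',(372,231),.194),('red',(365,137),.194),('blue',(196,148),.194),('white',(280,90),.194)]:
    w=atz(*T[1:],f(*p),z); print(n,w.round(3),np.hypot(*(w-k)[:2]).round(4),np.degrees(np.arctan2(*(w-k)[1::-1])).round(1))
# filter: brass top cap
br=lambda c:(c[...,0]>c[...,2]+50)&(c[...,0]>120)
ft=blob(T[0],(360,228,395,256),br);fs=blob(S[0],(155,228,175,240),br);print(ft,fs)
print(atz(*T[1:],ft[0],.15),atz(*S[1:],fs[0],.15))
for c,n in((T,'top'),(S,'scene')):
  for nm in('nest','filter_plug'):
    for s in silhouettes(n,nm)[:1]:
        ys,xs=np.nonzero(s['pixels']); 
        print(n,nm,s['p'],[xs.min(),ys.min(),xs.max(),ys.max()],atz(*c[1:],(xs.mean(),ys.mean()),.02 if nm=='nest' else .08).round(4))
for n,p in [('nestcorner',(640,255)),('n',(727,283)),('n',(697,370)),('n',(614,343))]: print(n,atz(*T[1:],f(*p),.022).round(4))
```

```text
knob (array([227.3, 193.3]), np.int32(179), (np.int32(220), np.int32(186), np.int32(15), np.int32(16))) (array([319.4, 164.3]), np.int32(197), (np.int32(313), np.int32(156), np.int32(14), np.int32(17)))
(array([0.5669, 0.1423, 0.2975]), np.float64(0.0008))
knob top [0.5657 0.1413 0.312 ]
posts [[0.6098 0.0199 0.12  ]
 [0.4639 0.0584 0.12  ]]
0.1291625884344867 -70.02874132529224
0.1312219891807948 -140.84756194021026
fork [0.511 0.224 0.15 ] 0.0996 123.4
tag [0.525 0.213 0.22 ] 0.0822 119.6
yel [0.471 0.135 0.194] 0.0952 -176.1
green [0.524 0.055 0.194] 0.0959 -116.0
red [0.617 0.061 0.194] 0.0953 -57.4
blue [0.608 0.227 0.194] 0.0959 64.0
white [0.665 0.145 0.194] 0.0992 2.0
(array([380.5, 241.5]), np.int32(12), (np.int32(379), np.int32(240), np.int32(4), np.int32(4))) (array([165.6, 233.1]), np.int32(11), (np.int32(164), np.int32(232), np.int32(4), np.int32(3)))
[ 0.43845096 -0.28147368  0.15      ] [ 0.43961763 -0.28240174  0.15      ]
top nest 0.76 [np.int64(349), np.int64(222), np.int64(390), np.int64(261)] [ 0.4368 -0.277   0.02  ]
top filter_plug 0.78 [np.int64(364), np.int64(234), np.int64(385), np.int64(248)] [ 0.4379 -0.2811  0.08  ]
scene nest 0.91 [np.int64(152), np.int64(255), np.int64(190), np.int64(289)] [ 0.4571 -0.2915  0.02  ]
scene filter_plug 0.66 [np.int64(159), np.int64(231), np.int64(177), np.int64(274)] [ 0.4424 -0.2844  0.08  ]
nestcorner [ 0.5019 -0.2491  0.022 ]
n [ 0.4686 -0.3481  0.022 ]
n [ 0.3707 -0.3103  0.022 ]
n [ 0.4026 -0.2165  0.022 ]
```

View pics/t.png

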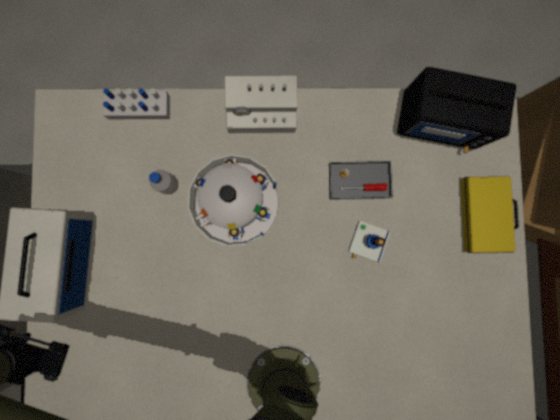

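Emit:
play_rows(steps=[[[0,0,-0.045,0,0,0,0.087],[0,0,-0.045,0,0,0,0.087],[0,0,-0.045,0,0,0,0.087],[0,0,-0.045,0,0,0,0.087],[-0.04,-0.028,0,0,0,0,0.087],[-0.04,-0.028,0,0,0,0,0.087],[-0.04,-0.028,0,0,0,0,0.087],[-0.04,-0.028,0,0,0,0,0.087],[-0.04,-0.028,0,0,0,0,0.087],[-0.04,-0.028,0,0,0,0,0.087],[-0.04,-0.028,0,0,0,0,0.087],[-0.04,-0.028,0,0,0,0,0.087]]])

```text
time_s: 2.8
tool_pos: [0.434, 0.3085, 0.4029]
tool_rot: [179.9, 0.0, 162.5]
force: [1.3, 0.7, 0.3]
grip_width: 0.0869
grasp_force: 0.0
```

Emit:
play_rows(steps=[[[-0.04,-0.028,0,0,0,0,0.087],[-0.04,-0.028,0,0,0,0,0.087],[-0.04,-0.028,0,0,0,0,0.087],[-0.04,-0.028,0,0,0,0,0.087],[0,0,0,0,0,0.14,0.087],[0,0,0,0,0,0.14,0.087],[0,0,0,0,0,0.14,0.087],[0,0,0,0,0,0.14,0.087],[0,0,0,0,0,0.14,0.087],[0,0,0,0,0,0.14,0.087],[0,0,0,0,0,0.14,0.087],[0,0,0,0,0,0.14,0.087]]])

```text
time_s: 4.0
tool_pos: [0.5521, 0.1555, 0.4027]
tool_rot: [180.0, -0.0, 98.0]
force: [-0.2, -0.0, 0.2]
grip_width: 0.0868
grasp_force: 0.0
```

Emit:
play_rows(steps=[[[0,0,0,0,0,0.14,0.087],[0,0,0,0,0,0.14,0.087],[0,0,0,0,0,0.14,0.087],[0,0,0,0,0,0.14,0.087],[0,0,0,0,0,0.14,0.087],[0,0,0,0,0,0.14,0.087],[0,0,0,0,0,0,0.087]]])

```text
time_s: 4.7
tool_pos: [0.5521, 0.1555, 0.4027]
tool_rot: [180.0, -0.0, 50.2]
force: [0.4, -0.6, -0.4]
grip_width: 0.087
grasp_force: 0.0
```

```bash
cat >> h.py <<'E'
def delta(pos,rot=None):
    """shift in tool axes to reach pos; rotvec in tool axes to reach rot (Rotation)"""
    o=get_obs(); r=R.from_euler('xyz',o['tool_rot'],degrees=True)
    print('t',round(float(o['time_s']),2),'tcp',np.round(o['tool_pos'],4),'rpy',np.round(o['tool_rot'],2),'F',np.round(o['force'],1),'w',np.round(o['grip_width'],4),'q',np.round(o['qpos'],0))
    print('shift',r.inv().apply(np.array(pos)-o['tool_pos']).round(4), '' if rot is None else (r.inv()*rot).as_rotvec().round(4))
E
python3 - <<'E'
from h import *
delta([.566,.1415,.287],R.from_euler('xyz',[180,0,50],degrees=True))
f,K,V=cam('wrist'); cv2.imwrite('pics/w1.png',f[:,:,::-1])
print(proj(K,V,[[.566,.1415,.32],[.566,.1415,.28]]))
E
```

```text
t 4.7 tcp [0.5521 0.1555 0.4027] rpy [ 1.800e+02 -1.000e-02  5.022e+01] F [ 0.4 -0.6 -0.4] w 0.087 q [-43.   8.  29.  77.  -4.  96. -55.]
shift [-0.0019  0.0196  0.1157] [ 0.     -0.0002  0.0039]
[[307.22782979 216.10116449]
 [303.99265294 201.65606659]]
```

View pics/w1.png

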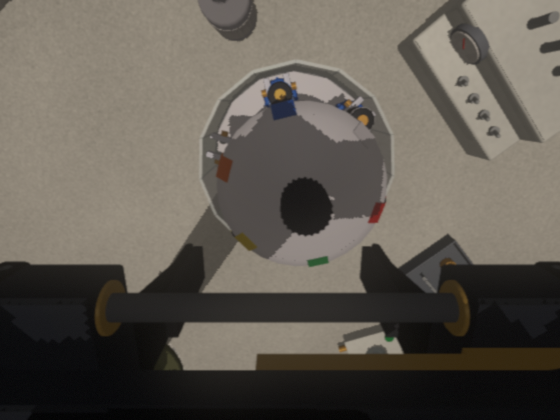

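The wrist picture shows the knob at (306,206), where the projection puts it. I'll descend and grip.

Emit:
play_rows(steps=[[[-0.002,0.0196,0.02,0,0,0,0.087],[0,0,0.03,0,0,0,0.087],[0,0,0.03,0,0,0,0.087],[0,0,0.02,0,0,0,0.087],[0,0,0.0155,0,0,0,0.087],[0,0,0,0,0,0,0.087]]])

```text
time_s: 5.35
tool_pos: [0.5648, 0.1413, 0.285]
tool_rot: [-179.9, 0.2, 50.3]
force: [-0.3, -0.3, 1.0]
grip_width: 0.0872
grasp_force: 0.0
```

Emit:
play_rows(steps=[[[0,0,0,0,0,0,0.03],[0,0,0,0,0,0,0.03],[0,0,0,0,0,0,0.03],[0,0,0,0,0,0,0.03],[0,0,0,0,0,0,0.03],[0,0,0,0,0,0,0.03],[0,0,0,0,0,0,0.03]]], force=20)

```text
time_s: 6.05
tool_pos: [0.566, 0.1415, 0.2871]
tool_rot: [180.0, -0.0, 50.2]
force: [0.1, -0.7, 1.7]
grip_width: 0.0396
grasp_force: 20.1
```

Emit:
play_rows(steps=[[[0,0,0,0,0,-0.143,0.03],[0,0,0,0,0,-0.143,0.03],[0,0,0,0,0,-0.143,0.03],[0,0,0,0,0,-0.143,0.03],[0,0,0,0,0,-0.143,0.03],[0,0,0,0,0,-0.143,0.03],[0,0,0,0,0,-0.143,0.03],[0,0,0,0,0,-0.143,0.03]]])

```text
time_s: 6.85
tool_pos: [0.569, 0.141, 0.2872]
tool_rot: [179.6, 0.2, 116.0]
force: [10.0, 1.1, -4.7]
grip_width: 0.0393
grasp_force: 20.1
```

Emit:
play_rows(steps=[[[0,0,0,0,0,-0.143,0.03],[0,0,0,0,0,-0.143,0.03],[0,0,0,0,0,-0.143,0.03],[0,0,0,0,0,-0.143,0.03],[0,0,0,0,0,-0.143,0.03],[0,0,0,0,0,-0.143,0.03],[0,0,0,0,0,-0.1,0.03],[0,0,0,0,0,-0.05,0.03],[0,0,0,0,0,-0.04,0.03],[0,0,0,0,0,0,0.03],[0,0,0,0,0,0,0.03]]])

```text
time_s: 7.95
tool_pos: [0.5705, 0.1434, 0.2872]
tool_rot: [179.8, 0.6, 175.9]
force: [13.2, 4.0, -6.1]
grip_width: 0.0393
grasp_force: 20.0
```

Run:
```python
from h import *
delta([.566,.1415,.287])
f,K,V=cam('scene'); cv2.imwrite('pics/s3.png',cv2.resize(f[140:290,240:410],None,fx=4,fy=4,interpolation=cv2.INTER_CUBIC)[:600,:,::-1])
```

```text
t 7.95 tcp [0.5705 0.1434 0.2872] rpy [179.79   0.61 175.89] F [13.2  4.  -6.1] w 0.0393 q [-34.   9.  19.  88.  -3.  83.  72.]
shift [ 0.0044 -0.0023  0.0001]
```

Emit:
play_rows(steps=[[[0,0,0,0,0,0,0.087],[0,0,0,0,0,0,0.087],[0,0,0,0,0,0,0.087],[0,0,0,0,0,0,0.087],[-0.0019,0.0021,0,0,0,0,0.087],[0,0,-0.03,0,0,0,0.087],[0,0,-0.045,0,0,0,0.087],[0,0,-0.045,0,0,0,0.087],[0,0,-0.04,0,0,0,0.087],[0,0,0,0,0,0,0.087]]])

```text
time_s: 9.0
tool_pos: [0.5695, 0.1435, 0.4536]
tool_rot: [179.8, 0.6, 175.8]
force: [0.1, -0.7, 0.5]
grip_width: 0.0868
grasp_force: 0.0
```

Run:
```python
from h import *
delta([.5678,.1436,.287])
f,K,V=cam('wrist'); np.savez('w2',f=f,K=K,V=V)
cv2.imwrite('pics/w2.png',f[:,:,::-1])
print(proj(K,V,[[.5678,.1436,.32],[.5678,.1436,.264],[.5678,.1436,0]]))
```

```text
t 9.0 tcp [0.5695 0.1435 0.4536] rpy [179.77   0.56 175.83] F [ 0.1 -0.7  0.5] w 0.0868 q [-33.  10.  20.  68.  -4. 102.  72.]
shift [ 0.0033 -0.0007  0.1666] 
[[280.92321552 194.04513704]
 [280.83552567 180.15215853]
 [280.62835164 147.32892879]]
```

View pics/w2.png

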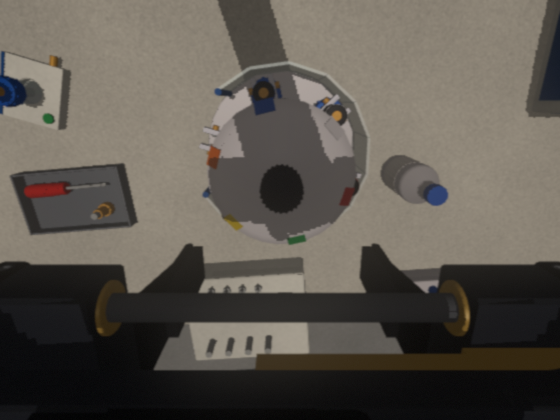

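The wrist picture shows the posts at (223,92) and (207,193) and the empty fork at about (209,139), roughly mid-opening. Now to measure the angles.

Run:
```python
from h import *
d=np.load('w2.npz');f,K,V=d['f'],d['K'],d['V']
hs=cv2.cvtColor(f,cv2.COLOR_RGB2HSV)
A=np.array([.5678,.1436])
b=cv2.resize(f[70:220,190:290],None,fx=4,fy=4,interpolation=cv2.INTER_CUBIC); cv2.imwrite('pics/w2c.png',b[:,:,::-1])
def a(p,z):
    w=atz(K,V,p,z)[:2]-A; return np.hypot(*w).round(4),np.degrees(np.arctan2(w[1],w[0])).round(1)
c=f.astype(int)
n,l,st,ce=cv2.connectedComponentsWithStats(((c[...,2]>c[...,0]+30)).astype(np.uint8))
for i in range(1,n):
    if st[i,4]>8 and 195<ce[i][0]<290 and 70<ce[i][1]<210: print('blue',st[i],ce[i].round(1),a(ce[i],.12))
n,l,st,ce=cv2.connectedComponentsWithStats(((c[...,0]>c[...,2]+60)).astype(np.uint8))
for i in range(1,n):
    if st[i,4]>8 and 195<ce[i][0]<350 and 70<ce[i][1]<250: print('orange',st[i],ce[i].round(1),f[int(ce[i][1]),int(ce[i][0])],a(ce[i],.227))
# cover tags: predicted positions
print('knob',proj(K,V,[[*A,.32]]))
for ang in (249,252,254.6):
    u=np.array([np.cos(np.radians(ang)),np.sin(np.radians(ang))])
    t=np.array([-u[1],u[0]])
    print(ang,proj(K,V,[[*(A+.118*u+s*.012*t),.15] for s in(1,-1)]+[[*(A+.086*u),.227]]).round(1).tolist())
for p in(-70,-142):
    u=np.array([np.cos(np.radians(p)),np.sin(np.radians(p))]);print(p,proj(K,V,[[*(A+.131*u),.125],[*(A+.131*u),.016]]).round(1).tolist())
```

```text
blue [215  89   7   6  34] [218.   91.5] (np.float64(0.1314), np.float64(-141.0))
blue [203 192   5   5  18] [205.3 194.1] (np.float64(0.1321), np.float64(-68.6))
orange [324  98   5   5  16] [325.9 100.1] [145 107  56] (np.float64(0.0985), np.float64(144.5))
orange [332 111  10  10  72] [336.8 115.2] [169 124  63] (np.float64(0.0934), np.float64(132.2))
orange [213 126   5   4  14] [215.2 127.4] [147 108  57] (np.float64(0.0933), np.float64(-129.5))
orange [207 147  13  17 115] [212.9 153.4] [130  67  36] (np.float64(0.0843), np.float64(-110.6))
orange [225 219  17  11  80] [234.  224.2] [129 108  37] (np.float64(0.0894), np.float64(-46.1))
knob [[280.92321552 194.04513704]]
249 [[198.5, 145.8], [202.2, 129.2], [211.5, 152.5]]
252 [[198.1, 150.1], [200.9, 133.4], [210.8, 156.1]]
254.6 [[198.0, 153.9], [200.0, 137.1], [210.3, 159.3]]
-70 [[204.2, 192.9], [217.1, 177.2]]
-142 [[218.6, 90.5], [230.0, 92.3]]
```

View pics/w2c.png

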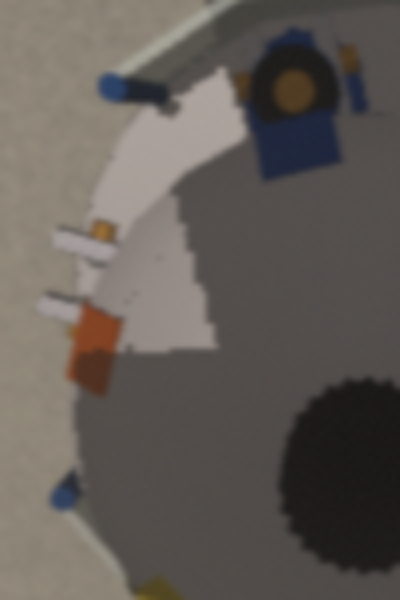

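Emit:
play_rows(steps=[[[0.0015,-0.0005,0.04,0,0,0,0.087],[0,0,0.05,0,0,0,0.087],[0,0,0.05,0,0,0,0.087],[0,0,0.026,0,0,0,0.087],[0,0,0,0,0,0,0.087],[0,0,0,0,0,0,0.087]]])

```text
time_s: 9.65
tool_pos: [0.5662, 0.143, 0.281]
tool_rot: [-180.0, -0.0, 175.8]
force: [0.1, -0.5, 0.9]
grip_width: 0.0872
grasp_force: 0.0
```

Emit:
play_rows(steps=[[[-0.0016,0.0007,-0.004,0,0,0,0.087],[0,0,0,0,0,0,0.03],[0,0,0,0,0,0,0.03],[0,0,0,0,0,0,0.03],[0,0,0,0,0,0,0.03],[0,0,0,0,0,0,0.03],[0,0,0,0,0,0,0.03],[0,0,0,0,0,-0.05,0.03],[0,0,0,0,0,-0.053,0.03],[0,0,0,0,0,0,0.03],[0,0,0,0,0,0,0.03]]], force=20)

```text
time_s: 10.75
tool_pos: [0.568, 0.1436, 0.285]
tool_rot: [180.0, -0.0, -178.3]
force: [0.1, 0.2, -1.2]
grip_width: 0.0396
grasp_force: 20.0
```

Emit:
play_rows(steps=[[[0,0,0,0,0,0,0.087],[0,0,0,0,0,0,0.087],[0,0,0,0,0,0,0.087],[0,0,0,0,0,0,0.087],[0,0,-0.03,0,0,0,0.087],[0,0,-0.045,0,0,0,0.087],[0,0,-0.045,0,0,0,0.087],[0,0,-0.04,0,0,0,0.087],[0,0,0,0,0,0,0.087],[0,0,0,0,0,0,0.087]]])

```text
time_s: 11.75
tool_pos: [0.5685, 0.1435, 0.446]
tool_rot: [180.0, 0.1, -178.3]
force: [0.9, -0.2, -1.2]
grip_width: 0.0869
grasp_force: 0.0
```

```bash
cat >> h.py <<'E'
A=np.array([.5678,.1436]); ANG=254.9
u=np.array([np.cos(np.radians(ANG)),np.sin(np.radians(ANG)),0])
def pose(tilt=40,ang=ANG):
    """tool rotation: z points inward (towards axis) and down, y horizontal tangential"""
    return R.from_euler('xyz',[180,0,ang-180],degrees=True)*R.from_euler('y',tilt,degrees=True)
E
python3 - <<'E'
from h import *
delta([.5678,.1436,.287],pose(0))
for s in(40,-40): print(s,pose(s).as_matrix()[:,2],'want',-u*np.sin(np.radians(40)))
f,K,V=cam('wrist');c=f.astype(int)
def a(p,z):
    w=atz(K,V,p,z)[:2]-A; return np.hypot(*w).round(4),np.degrees(np.arctan2(w[1],w[0])).round(1)
n,l,st,ce=cv2.connectedComponentsWithStats(((c[...,2]>c[...,0]+30)).astype(np.uint8))
for i in range(1,n):
    if 50>st[i,4]>8 and 190<ce[i][0]<290 and 70<ce[i][1]<220: print('post',ce[i].round(1),a(ce[i],.12))
n,l,st,ce=cv2.connectedComponentsWithStats(((c[...,0]>c[...,2]+60)).astype(np.uint8))
for i in range(1,n):
    if st[i,4]>60 and 195<ce[i][0]<250 and 70<ce[i][1]<250: print('tag',ce[i].round(1),a(ce[i],.227))
E
```

```text
t 11.75 tcp [0.5685 0.1435 0.446 ] rpy [ 1.7997e+02  1.2000e-01 -1.7829e+02] F [ 0.9 -0.2 -1.2] w 0.0869 q [-33.  10.  20.  69.  -3. 102.  78.]
shift [0.001 0.    0.159] [2.4000e-03 9.0000e-04 1.8643e+00]
40 [ 0.16744907  0.62059384 -0.76604444] want [ 0.16744907  0.62059384 -0.        ]
-40 [-0.16744907 -0.62059384 -0.76604444] want [ 0.16744907  0.62059384 -0.        ]
post [225.   87.4] (np.float64(0.1314), np.float64(-141.0))
post [201.3 189.9] (np.float64(0.132), np.float64(-68.5))
tag [213.6 154.3] (np.float64(0.0837), np.float64(-106.7))
tag [232.7 227.7] (np.float64(0.0897), np.float64(-41.4))
```

Emit:
play_rows(steps=[[[0,0,0,0,0,0.143,0.087],[0,0,0,0,0,0.143,0.087],[0,0,0,0,0,0.143,0.087],[0,0,0,0,0,0.143,0.087],[0,0,0,0,0,0.143,0.087],[0,0,0,0,0,0.143,0.087],[0,0,0,0,0,0.143,0.087],[0,0,0,0,0,0.143,0.087],[0,0,0,0,0,0.143,0.087],[0,0,0,0,0,0.143,0.087],[0,0,0,0,0,0.143,0.087],[0,0,0,0,0,0.143,0.087]]])

```text
time_s: 13.0
tool_pos: [0.5675, 0.1436, 0.443]
tool_rot: [-179.8, 0.1, 83.1]
force: [-0.0, -0.3, 0.0]
grip_width: 0.0869
grasp_force: 0.0
```

Emit:
play_rows(steps=[[[0,0,0,0,0,0.143,0.087],[-0.045,-0.001,0,0,0,0,0.087],[-0.045,-0.001,0,0,0,0,0.087],[-0.045,-0.001,0,0,0,0,0.087],[-0.045,-0.001,0,0,0,0,0.087],[-0.045,-0.001,0,0,0,0,0.087],[-0.045,-0.001,0,0,0,0,0.087],[-0.045,-0.001,0,0,0,0,0.087],[-0.045,-0.001,0,0,0,0,0.087],[-0.045,-0.001,0,0,0,0,0.087],[-0.045,-0.001,0,0,0,0,0.087],[-0.045,-0.001,0,0,0,0,0.087]]])

```text
time_s: 14.2
tool_pos: [0.43, -0.3333, 0.4436]
tool_rot: [-179.9, -0.1, 75.3]
force: [0.4, 0.2, -0.0]
grip_width: 0.0869
grasp_force: 0.0
```

Emit:
play_rows(steps=[[[0,0,0.04,0,0.14,0,0.087],[0,0,0.04,0,0.14,0,0.087],[0,0,0.04,0,0.14,0,0.087],[0,0,0.04,0,0.14,0,0.087],[0,0,0,0,0.138,0,0.087],[0,0,0,0,0,0,0.087],[0,0,0,0,0,0,0.087]]])

```text
time_s: 14.9
tool_pos: [0.4389, -0.301, 0.2893]
tool_rot: [-179.8, -39.9, 75.0]
force: [0.1, 0.3, 0.5]
grip_width: 0.087
grasp_force: 0.0
```

Run:
```python
from h import *
Z=pose().as_matrix()[:,2]; G=np.array([.439,-.282,.134])
delta(G+.019*Z-.1*Z,pose())
f,K,V=cam('wrist'); cv2.imwrite('pics/w4.png',f[:,:,::-1]); print(proj(K,V,[G,[*G[:2],.15],[*G[:2],.03]]).round(0).tolist())
f,K,V=cam('top'); cv2.imwrite('pics/t4.png',f[:,:,::-1])
```

```text
t 14.9 tcp [ 0.4389 -0.301   0.2893] rpy [-179.79  -39.9    74.95] F [0.1 0.3 0.5] w 0.087 q [ 14.  25.  52.  86. -45. 110.  50.]
shift [-0.0856 -0.0047  0.0499] [-0.0043  0.0018  0.0007]
[[278.0, 278.0], [278.0, 275.0], [279.0, 292.0]]
```

Run:
```python
from h import *
f,K,V=cam('wrist')
for n in('filter_plug','nest'):
  for s in silhouettes('wrist',n)[:2]: print(n,s['p'],np.round(s['extent']))
```

```text
filter_plug 0.87 [258. 262. 296. 293.]
nest 0.72 [231. 251. 317. 339.]
```

View pics/w4.png

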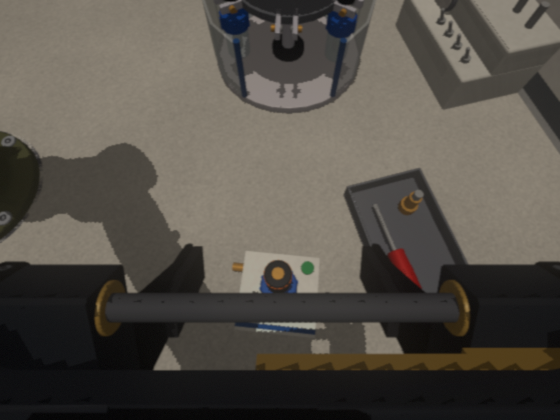

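The filter's top shows at (278,273) against a predicted (278,275). The empty hook is midway between the posts, at (288,35). I'll go in and grip the plug.

Emit:
play_rows(steps=[[[-0.043,-0.0024,0.01,-0.004,0,0,0.087],[-0.0426,-0.0023,0.01,0,0,0,0.087],[0,0,0.03,0,0,0,0.087],[0,0,0.03,0,0,0,0.087],[0,0,0.03,0,0,0,0.087],[0,0,0,0,0,0,0.087],[0,0,0,0,0,0,0.087]]])

```text
time_s: 15.85
tool_pos: [0.4375, -0.294, 0.1526]
tool_rot: [179.6, -40.0, 75.4]
force: [0.2, 0.2, -0.2]
grip_width: 0.0868
grasp_force: 0.0
```

Run:
```python
from h import *
Z=pose().as_matrix()[:,2]; G=np.array([.439,-.282,.134])
f,K,V=cam('wrist'); cv2.imwrite('pics/w5.png',f[:,:,::-1]); print(proj(K,V,[G,[*G[:2],.15],[*G[:2],.03]]).round(0).tolist())
delta(G+.019*Z,pose())
for s in silhouettes('wrist','filter_plug')[:2]: print(s['p'],np.round(s['extent']))
```

```text
[[280.0, 249.0], [280.0, 242.0], [280.0, 279.0]]
t 15.9 tcp [ 0.4373 -0.2952  0.153 ] rpy [179.58 -39.89  75.39] F [-0.1 -0.1  0. ] w 0.087 q [ 15.  32.  50.  95. -47.  99.  60.]
shift [-0.002  -0.0019  0.042 ] [0.0019 0.0019 0.0066]
0.76 [254. 217. 312. 292.]
```

View pics/w5.png

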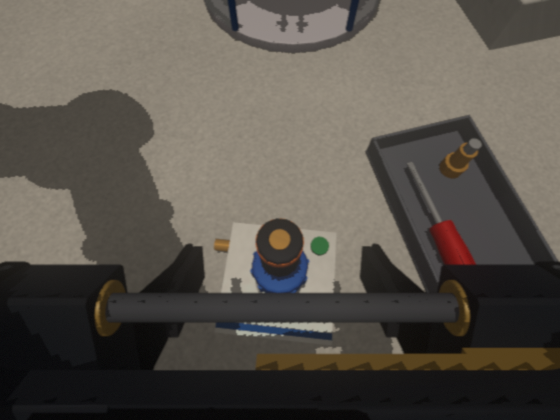

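Brass cap at (280,239) against a predicted 242, so within 2 mm. Closing in.

Emit:
play_rows(steps=[[[-0.0005,-0.001,0.02,0,0,0.006,0.087],[-0.0005,-0.0009,0.015,0,0,0,0.087],[0,0,0.007,0,0,0,0.087],[0,0,0,0,0,0,0.087],[0,0,0,0,0,0,0.087]]])

```text
time_s: 16.45
tool_pos: [0.4418, -0.269, 0.1188]
tool_rot: [-180.0, -40.0, 74.8]
force: [-0.3, 0.9, 0.1]
grip_width: 0.087
grasp_force: 0.0
```

Emit:
play_rows(steps=[[[0,0,0,0,0,0,0.02],[0,0,0,0,0,0,0.02],[0,0,0,0,0,0,0.02],[0,0,0,0,0,0,0.02],[0,0,0,0,0,0,0.02],[0,0,0,0,0,0,0.02],[0,0,0,0,0,0,0.02],[0,0,0,0,0,0,0.02],[0,0,0,0,0,0,0.02]]], force=8)

```text
time_s: 17.35
tool_pos: [0.4418, -0.2686, 0.1183]
tool_rot: [-180.0, -40.0, 74.8]
force: [-0.1, 0.4, 0.7]
grip_width: 0.0276
grasp_force: 8.0
```

Run:
```python
from h import *
Z=pose().as_matrix()[:,2]; G=np.array([.439,-.282,.134])
delta(G+.019*Z,pose())
```

```text
t 17.35 tcp [ 0.4418 -0.2686  0.1183] rpy [-179.96  -39.99   74.78] F [-0.1  0.4  0.7] w 0.0276 q [ 13.  32.  49. 100. -49.  95.  60.]
shift [-0.0004  0.0008 -0.0018] [ 0.0007  0.0001 -0.0017]
```

Emit:
play_rows(steps=[[[0,0,0,0,0,0,0.02],[0,0,0,0,0,0,0.02],[0,0,0,0,0,0,0.02],[0.0032,0,-0.0038,0,0,0,0.02],[0.0064,0,-0.0077,0,0,0,0.02],[0.0064,0,-0.0077,0,0,0,0.02],[0.0064,0,-0.0077,0,0,0,0.02],[0.0064,0,-0.0077,0,0,0,0.02],[0.0032,0,-0.0038,0,0,0,0.02],[0,0,0,0,0,0,0.02],[0,0,0,0,0,0,0.02]]], force=55)

```text
time_s: 18.45
tool_pos: [0.4417, -0.2686, 0.1683]
tool_rot: [-179.9, -40.0, 74.8]
force: [-0.5, -0.8, -1.1]
grip_width: 0.0267
grasp_force: 55.0
```

Emit:
play_rows(steps=[[[0.01,0.001,0.008,0,0,0,0.02],[0.02,0.0015,0.017,0,0,0,0.02],[0.02,0.0015,0.017,0,0,0,0.02],[0.02,0.0015,0.017,0,0,0,0.02],[0.02,0.0015,0.017,0,0,0,0.02],[0.02,0.0015,0.017,0,0,0,0.02],[0.02,0.0015,0.017,0,0,0,0.02],[0.02,0.0015,0.017,0,0,0,0.02],[0.02,0.0015,0.017,0,0,0,0.02],[0.012,0.0013,0.01,0,0,0,0.02],[0.008,0.001,0.006,0,0,0,0.02],[0,0,0,0,0,0,0.02]]])

```text
time_s: 19.65
tool_pos: [0.5216, -0.0316, 0.1679]
tool_rot: [-179.9, -40.0, 74.9]
force: [0.3, -0.1, -1.4]
grip_width: 0.0266
grasp_force: 55.0
```

Run:
```python
from h import *
Z=pose().as_matrix()[:,2]
T=np.array([*A,.182])+.195*u+.019*Z
delta(T,pose())
ims=[]
for n in('top','scene'):
    f,K,V=cam(n); np.savez('p_'+n,f=f,K=K,V=V); x,y=(190,140) if n=='top' else (200,120)
    ims.append(cv2.resize(f[y:y+160,x:x+130],None,fx=3,fy=3,interpolation=cv2.INTER_CUBIC))
cv2.imwrite('pics/p.png',np.hstack(ims)[:,:,::-1])
```

```text
t 19.65 tcp [ 0.5216 -0.0316  0.1679] rpy [-179.93  -40.03   74.89] F [ 0.3 -0.1 -1.4] w 0.0266 q [-14.  13.  46. 111. -48.  80.  35.]
shift [-0.0015 -0.001  -0.0007] [-0.0012 -0.0004 -0.0001]
```

View pics/p.png

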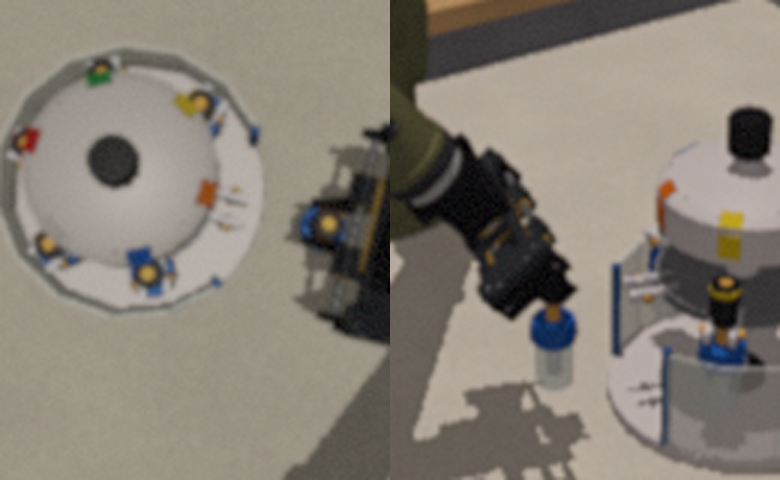

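The picture shows the filter held upright in front of the opening, with the empty fork facing it between the posts. I'll measure the hook angle more exactly from the five hung plugs.

Run:
```python
from h import *
d=np.load('p_top.npz');f,K,V=d['f'],d['K'],d['V'];c=f.astype(int)
m=((c[...,0]>c[...,2]+45)&(c[...,0]>110)).astype(np.uint8)
n,l,st,ce=cv2.connectedComponentsWithStats(m)
g=lambda x,y:np.array([x/3+190,y/3+140])
caps=dict(green=(101,69),yel=(203,102),blue=(148,273),white=(47,243),red=(22,142))
P={}
for k,p in caps.items():
    q=g(*p); i=1+np.argmin(np.linalg.norm(ce[1:]-q,axis=1)); P[k]=atz(K,V,ce[i],.192)[:2] if np.linalg.norm(ce[i]-q)<3 else None
    if P[k] is None: P[k]=atz(K,V,q,.192)[:2]; print(k,'hand')
from scipy.optimize import least_squares
off=dict(yel=60,green=120,red=180,white=240,blue=300)
def res(x): 
    r=[]
    for k in off:
        a=np.radians(x[2]+off[k]); r+=list(P[k]-x[:2]-.095*np.array([np.cos(a),np.sin(a)]))
    return np.array(r)
s=least_squares(res,[*A,254]); print(s.x,(s.fun*1000).round(1))
q=g(328,224); i=1+np.argmin(np.linalg.norm(ce[1:]-q,axis=1)); w=atz(K,V,ce[i],.198)[:2]; print(ce[i],q,w)
e=w-s.x[:2]; a=np.radians(s.x[2]); t=np.array([-np.sin(a),np.cos(a)]); print('radial',e@[np.cos(a),np.sin(a)],'lateral(ccw)',e@t)
for p in [(245,197),(240,222)]:
    e=atz(K,V,g(*p),.15)[:2]-s.x[:2]; print('tip',e@[np.cos(a),np.sin(a)],e@t)
for p in [(254,135),(216,282)]:
    e=atz(K,V,g(*p),.122)[:2]-s.x[:2]; print('post',np.degrees(np.arctan2(e[1],e[0]))%360)
```

```text
yel hand
[5.68119185e-01 1.41100473e-01 2.51928931e+02] [-0.4 -2.2  3.   3.   0.4 -2.  -2.   1.2 -1.   0. ]
[299.09090909 214.09090909] [299.33333333 214.66666667] [ 0.51779665 -0.04466315]
radial 0.19221023907138443 lateral(ccw) 0.009782961969901548
tip 0.11278285819170084 0.01290503709936518
tip 0.11536081571795094 -0.011379473148306936
post 288.41246435969936
post 218.5283444197951
```

Run:
```python
from h import *
f,K,V=cam('wrist'); np.savez('p_wrist',f=f,K=K,V=V)
cv2.imwrite('pics/w6.png',cv2.resize(f[0:280,130:430],None,fx=2,fy=2,interpolation=cv2.INTER_CUBIC)[:,:,::-1])
for a in(252,253.5,255):
    r=np.radians(a);U=np.array([np.cos(r),np.sin(r)]);t=np.array([-U[1],U[0]])
    print(a,((proj(K,V,[[*(A+.118*U+s*.012*t),.15] for s in(1,-1)]+[[*(A+.095*U),.15]])-[130,0])*2).round(0).tolist())
```

```text
252 [[318.0, 345.0], [248.0, 342.0], [287.0, 286.0]]
253.5 [[327.0, 345.0], [257.0, 343.0], [294.0, 286.0]]
255 [[337.0, 344.0], [266.0, 344.0], [301.0, 286.0]]
```

View pics/w6.png

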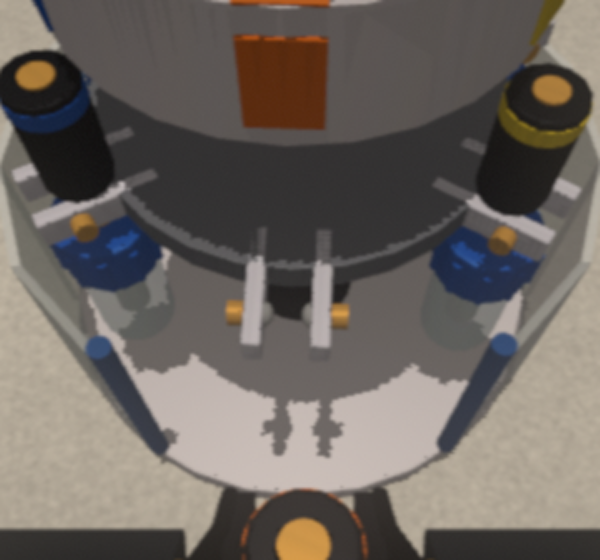

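```bash
cat >> h.py <<'E'
def uu(a): a=np.radians(a); return np.array([np.cos(a),np.sin(a),0])
Z=pose().as_matrix()[:,2]
def tgt(rad,ang,z=.182): return np.array([*A,z])+rad*uu(ang)+.019*Z
E
python3 - <<'E'
from h import *
d=np.load('p_wrist.npz');K,V=d['K'],d['V']
o=get_obs();G=o['tool_pos']-.019*Z; print('G',G.round(4))
print('cap',((proj(K,V,[G+[0,0,.0165]])-[130,0])*2).round(0))
print('posts',((proj(K,V,[[*(A+.131*uu(a)[:2]),.125] for a in(-69.1,-141.1)])-[130,0])*2).round(0).tolist())
for a in (252.6,):
    U=uu(a)[:2];t=np.array([-U[1],U[0]])
    print(((proj(K,V,[[*(A+r*U+s*.012*t),.15] for r in(.118,.095) for s in(1,-1)])-[130,0])*2).round(0).tolist())
delta(tgt(.150,252.6),pose()); delta(tgt(.111,252.6))
E
```

```text
G [ 0.5183 -0.0462  0.1823]
cap [[307. 548.]]
posts [[503.0, 347.0], [99.0, 348.0]]
[[322.0, 345.0], [251.0, 343.0], [324.0, 287.0], [256.0, 285.0]]
t 19.8 tcp [ 0.5215 -0.0344  0.1677] rpy [-179.95  -39.94   74.67] F [-0.6 -0.6 -1. ] w 0.0267 q [-14.  13.  46. 111. -48.  80.  35.]
shift [ 0.0352 -0.0078  0.0299] [ 0.0017  0.001  -0.0031]
t 19.8 tcp [ 0.5215 -0.0344  0.1677] rpy [-179.95  -39.94   74.67] F [-0.6 -0.6 -1. ] w 0.0267 q [-14.  13.  46. 111. -48.  80.  35.]
shift [ 0.0651 -0.0064  0.0549]
```

Emit:
play_rows(steps=[[[0.0085,-0.0015,0.0072,0,0,0,0.02],[0.0085,-0.0015,0.0072,0,0,0,0.02],[0.0085,-0.0015,0.0072,0,0,0,0.02],[0.0085,-0.0015,0.0072,0,0,0,0.02],[0,0,0,0,0,0,0.02],[0,0,0,0,0,0,0.02],[0,0,0,0,0,0,0.02]]])

```text
time_s: 20.5
tool_pos: [0.5275, 0.0111, 0.1677]
tool_rot: [-180.0, -40.0, 74.8]
force: [0.2, -0.2, -1.0]
grip_width: 0.0269
grasp_force: 55.0
```

Run:
```python
from h import *
f,K,V=cam('wrist'); np.savez('p_wrist',f=f,K=K,V=V)
cv2.imwrite('pics/w7.png',cv2.resize(f[80:330,170:390],None,fx=2.4,fy=2.4,interpolation=cv2.INTER_CUBIC)[:,:,::-1])
delta(tgt(.150,252.6),pose())
G=get_obs()['tool_pos']-.019*Z
pr=lambda p:((proj(K,V,p)-[170,80])*2.4).round(0).tolist()
print('cap',pr([G+[0,0,.0165]]))
U=uu(252.6)[:2];t=np.array([-U[1],U[0]])
print(pr([[*(A+r*U+s*.012*t),.15] for r in(.118,.095) for s in(1,-1)]))
```

```text
t 20.55 tcp [0.5276 0.011  0.1677] rpy [-179.96  -39.97   74.73] F [-0.7 -1.  -1. ] w 0.0271 q [-18.  11.  44. 113. -48.  76.  31.]
shift [ 0.0005 -0.0017  0.0007] [ 0.0012  0.0004 -0.0022]
cap [[272.0, 464.0]]
[[315.0, 375.0], [223.0, 372.0], [316.0, 294.0], [228.0, 291.0]]
```

View pics/w7.png

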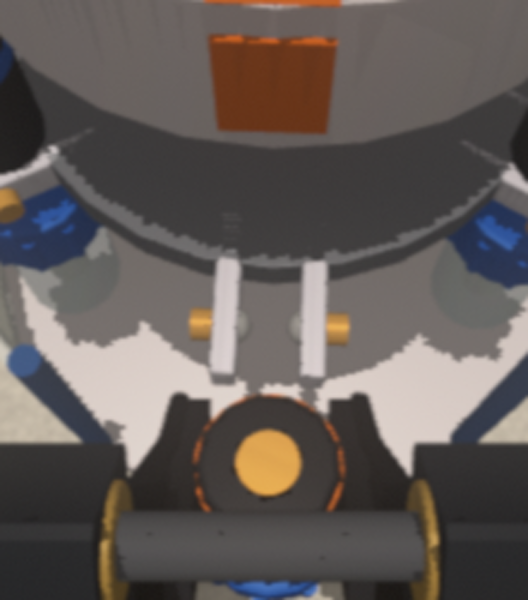

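The fork tips' mid-column (269) and the cap (268) fit the same radial line once perspective is allowed for. I'll go into the slot mouth, short of the balls.

Emit:
play_rows(steps=[[[0.0046,0.0002,0.0038,0,0,0,0.02],[0.0046,0.0002,0.0038,0,0,0,0.02],[0.0046,0.0002,0.0038,0,0,0,0.02],[0.0046,0.0002,0.0038,0,0,0,0.02],[0.0038,0.0002,0.0032,0,0,0,0.02],[0.0038,0.0002,0.0032,0,0,0,0.02],[0.0031,0.0002,0.0026,0,0,0,0.02],[0,0,0,0,0,0,0.02],[0,0,0,0,0,0,0.02]]])

```text
time_s: 21.45
tool_pos: [0.5386, 0.0478, 0.1678]
tool_rot: [-179.9, -40.0, 74.8]
force: [-0.8, 0.2, -1.4]
grip_width: 0.0267
grasp_force: 55.0
```

Run:
```python
from h import *
f,K,V=cam('wrist'); np.savez('p_wrist',f=f,K=K,V=V)
cv2.imwrite('pics/w8.png',cv2.resize(f[80:330,170:390],None,fx=2.4,fy=2.4,interpolation=cv2.INTER_CUBIC)[:,:,::-1])
delta(tgt(.111,252.6),pose());delta(tgt(.111,254.9),pose())
```

```text
t 21.5 tcp [0.5386 0.0477 0.1678] rpy [-179.92  -40.     74.76] F [-0.6 -0.1 -2.2] w 0.0268 q [-21.  10.  42. 114. -49.  73.  27.]
shift [ 0.0009 -0.0013  0.0012] [ 0.0002  0.     -0.0019]
t 21.5 tcp [0.5386 0.0477 0.1678] rpy [-179.92  -40.     74.76] F [-0.6 -0.1 -2.2] w 0.0268 q [-21.  10.  42. 114. -49.  73.  27.]
shift [0.0009 0.0032 0.0012] [ 0.0002  0.     -0.0019]
```

View pics/w8.png

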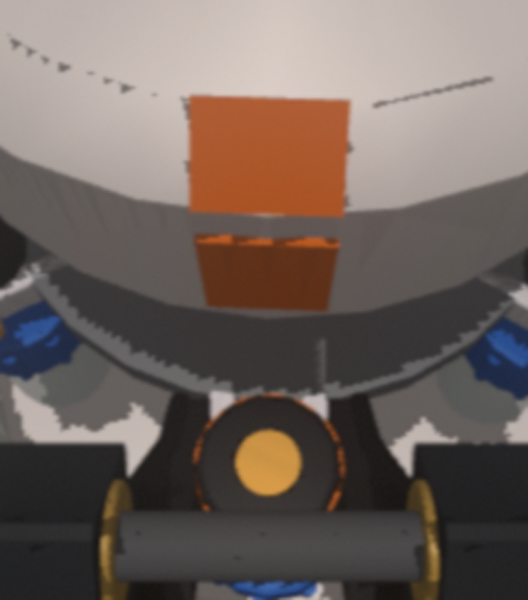

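The stem is in the slot mouth with no contact force. I'll sweep sideways gently to swing the hook the last ~2.3° to mid-opening. Carousel friction there is only about 0.5 N.

Emit:
play_rows(steps=[[[0,0.001,0,0,0,0,0.02],[0,0.001,0,0,0,0,0.02],[0,0.001,0,0,0,0,0.02],[0,0.001,0,0,0,0,0.02],[0,0.001,0,0,0,0,0.02],[0,0.001,0,0,0,0,0.02],[0,0,0,0,0,0,0.02],[0,-0.0007,0,0,0,0,0.02],[0,-0.0008,0,0,0,0,0.02],[0,0,0,0,0,0,0.02]]])

```text
time_s: 22.5
tool_pos: [0.543, 0.0465, 0.1679]
tool_rot: [-179.9, -40.0, 74.8]
force: [-0.7, 0.4, -1.8]
grip_width: 0.0267
grasp_force: 55.0
```

Run:
```python
from h import *
d=np.load('p_wrist.npz');a=d['f'];f,K,V=cam('wrist')
def tag(f,K,V):
    c=f.astype(int);n,l,st,ce=cv2.connectedComponentsWithStats(((c[...,0]>c[...,2]+60)&(np.arange(420)[:,None]<230)).astype(np.uint8))
    i=sorted(range(1,n),key=lambda i:-st[i,4])[:2]; i=min(i,key=lambda i:ce[i][1])
    w=atz(K,V,ce[i],.25)[:2]-A; return ce[i].round(1),st[i],np.degrees(np.arctan2(w[1],w[0]))%360
print(tag(a,d['K'],d['V']),tag(f,K,V))
delta(tgt(.111,254.9),pose())
```

```text
(array([281.4, 144.4]), array([ 249,  120,   67,   51, 3207], dtype=int32), np.float64(252.10967047527015)) (array([281.4, 144.3]), array([ 248,  120,   67,   50, 3222], dtype=int32), np.float64(255.47576178424177))
t 22.55 tcp [0.5431 0.0465 0.1679] rpy [-179.96  -40.     74.77] F [ 0.3 -1.  -0.8] w 0.0272 q [-21.  10.  42. 113. -50.  73.  27.]
shift [ 0.0008 -0.0014  0.0012] [ 0.0007 -0.     -0.0017]
```

Emit:
play_rows(steps=[[[0.0012,0,0.001,0,0,0,0.02],[0.0012,0,0.001,0,0,0,0.02],[0.0012,0,0.001,0,0,0,0.02],[0.0012,0,0.001,0,0,0,0.02],[0.0008,0,0.0006,0,0,0,0.02],[0.0008,0,0.0006,0,0,0,0.02],[0.0008,0,0.0006,0,0,0,0.02]]])

```text
time_s: 23.25
tool_pos: [0.5458, 0.0519, 0.1674]
tool_rot: [179.9, -39.7, 74.6]
force: [-2.4, -9.2, 1.8]
grip_width: 0.0268
grasp_force: 54.9
```

Emit:
play_rows(steps=[[[0.0008,0,0.0006,0,0,0,0.02],[0.0008,0,0.0006,0,0,0,0.02],[0.0008,0,0.0006,0,0,0,0.02],[0.0008,0,0.0006,0,0,0,0.02]]])

```text
time_s: 23.65
tool_pos: [0.547, 0.054, 0.167]
tool_rot: [179.9, -39.6, 74.5]
force: [-1.1, -9.5, -1.5]
grip_width: 0.027
grasp_force: 54.9
```

Emit:
play_rows(steps=[[[0.0008,0,0.0006,0,0,0,0.02],[0.0008,0,0.0006,0,0,0,0.02],[0.0008,0,0.0006,0,0,0,0.02]]])

```text
time_s: 23.95
tool_pos: [0.5475, 0.062, 0.1683]
tool_rot: [-179.9, -40.0, 74.7]
force: [-0.5, 0.1, -0.2]
grip_width: 0.0266
grasp_force: 55.0
```

Emit:
play_rows(steps=[[[0.0008,0,0.0006,0,0,0,0.02],[0.0008,0,0.0006,0,0,0,0.02],[0.0008,0,0.0006,0,0,0,0.02]]])

```text
time_s: 24.25
tool_pos: [0.5482, 0.0648, 0.1687]
tool_rot: [-180.0, -40.0, 74.8]
force: [-1.7, -4.2, 1.2]
grip_width: 0.0268
grasp_force: 55.0
```

It snapped past the balls and the slot end is felt. I'll ease the push and lower onto the fork.

Emit:
play_rows(steps=[[[-0.0008,0,-0.0006,0,0,0,0.02],[-0.0008,0,0.0009,0,0,0,0.02],[-0.0008,0,0.0009,0,0,0,0.02],[-0.0008,0,0.0009,0,0,0,0.02],[-0.0006,0,0.0008,0,0,0,0.02],[0,0,0,0,0,0,0.02]]])

```text
time_s: 24.85
tool_pos: [0.5477, 0.0643, 0.1636]
tool_rot: [-179.9, -40.0, 74.8]
force: [0.0, -1.3, -2.3]
grip_width: 0.0264
grasp_force: 55.0
```

Emit:
play_rows(steps=[[[-0.0004,0,0.0005,0,0,0,0.02],[-0.0004,0,0.0005,0,0,0,0.02],[0,0,0,0,0,0,0.02]]])

```text
time_s: 25.15
tool_pos: [0.5478, 0.0642, 0.1625]
tool_rot: [-179.9, -40.0, 74.8]
force: [0.1, -1.1, -1.4]
grip_width: 0.0267
grasp_force: 55.0
```

Emit:
play_rows(steps=[[[-0.0003,0,0.0004,0,0,0,0.02],[0,0,0,0,0,0,0.02]]])

```text
time_s: 25.35
tool_pos: [0.5479, 0.0642, 0.1623]
tool_rot: [-179.9, -40.0, 74.8]
force: [-0.5, -0.9, -0.1]
grip_width: 0.0267
grasp_force: 55.0
```

Emit:
play_rows(steps=[[[-0.0003,0,0.0004,0,0,0,0.02],[0,0,0,0,0,0,0.02]]])

```text
time_s: 25.55
tool_pos: [0.5482, 0.0642, 0.1623]
tool_rot: [-180.0, -40.0, 74.8]
force: [-2.3, -1.3, 3.3]
grip_width: 0.0268
grasp_force: 55.0
```

Emit:
play_rows(steps=[[[-0.0003,0,0.0004,0,0,0,0.02],[0,0,0,0,0,0,0.02]]])

```text
time_s: 25.75
tool_pos: [0.5485, 0.0641, 0.1622]
tool_rot: [180.0, -40.1, 74.8]
force: [-1.4, -2.2, 5.7]
grip_width: 0.0266
grasp_force: 55.0
```

Resting on the fork. I'll relax the press, ease the grip, and open.

Emit:
play_rows(steps=[[[0.0003,0,-0.0004,0,0,0,0.02],[0,0,0,0,0,0,0.02],[0,0,0,0,0,0,0.02],[0,0,0,0,0,0,0.02]]], force=6)

```text
time_s: 26.15
tool_pos: [0.5484, 0.0642, 0.1622]
tool_rot: [180.0, -40.0, 74.8]
force: [0.7, -1.4, 5.5]
grip_width: 0.0276
grasp_force: 6.0
```

Emit:
play_rows(steps=[[[0,0,0,0,0,0,0.029],[0,0,0,0,0,0,0.031],[0,0,0,0,0,0,0.034],[0,0,0,0,0,0,0.038],[0,0,0,0,0,0,0.045],[0,0,0,0,0,0,0.05],[0,0,0,0,0,0,0.05]]])

```text
time_s: 26.85
tool_pos: [0.5478, 0.0642, 0.1616]
tool_rot: [-179.9, -40.0, 74.8]
force: [0.0, -0.2, -0.0]
grip_width: 0.0483
grasp_force: 0.0
```

Emit:
play_rows(steps=[[[0,0,-0.01,0,0,0,0.05],[0,0,-0.02,0,0,0,0.05],[0,0,-0.03,0,0,0,0.05],[0,0,-0.04,0,0,0,0.05],[0,0,-0.04,0,0,0,0.05],[0,0,-0.03,0,0,0,0.05],[0,0,0,0,0,0,0.05],[0,0,0,0,0,0,0.05]]])

```text
time_s: 27.65
tool_pos: [0.5194, -0.0419, 0.2923]
tool_rot: [180.0, -40.0, 74.8]
force: [-0.5, 0.2, -0.3]
grip_width: 0.0502
grasp_force: 0.0
```

Run:
```python
from h import *
delta(tgt(.111,254.9),pose())
f,K,V=cam('wrist');g,K2,V2=cam('scene')
a=cv2.resize(f[0:300,150:410],None,fx=1.5,fy=1.5);b=cv2.resize(g[140:290,280:410],None,fx=3,fy=3,interpolation=cv2.INTER_CUBIC)
cv2.imwrite('pics/z.png',np.hstack([a,b])[:,:,::-1])
pr=lambda p:((proj(K,V,p)-[150,0])*1.5).round(0).tolist()
h=A+.095*uu(254.9)[:2]
print('cap',pr([[*h,.194]]),'bottom',pr([[*h,.052]]),'posts',pr([[*(A+.131*uu(q)[:2]),.125] for q in(-69.1,-141.1)]))
```

```text
t 27.65 tcp [ 0.5194 -0.0419  0.2923] rpy [179.98 -40.    74.76] F [-0.5  0.2 -0.3] w 0.0502 q [-17.   5.  47. 103. -42.  88.  23.]
shift [-0.0091 -0.0018  0.1554] [ 0.002  -0.0001 -0.0019]
cap [[196.0, 276.0]] bottom [[197.0, 346.0]] posts [[299.0, 330.0], [94.0, 330.0]]
```

View pics/z.png

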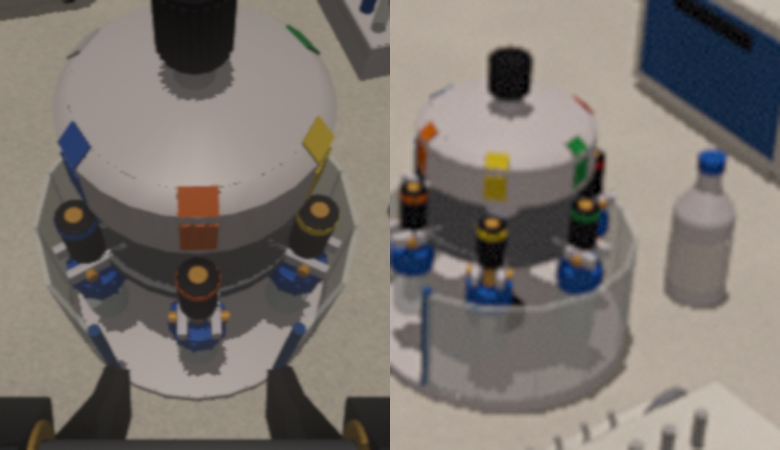

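The left half shows the orange-ring filter hanging upright with its cap at (197,273), predicted (196,276). It is midway between the posts at (97,330) and (297,330). The other visible filters are still on their hooks and the gripper is clear.

```bash
python3 -c "
from cell import sign_off; print(sign_off())"
```

```text
the job is handed in; nothing more can be done
None
```

The orange-ring filter now hangs upright on the formerly empty hook, which faces the middle of the guard's opening; it is released, the arm is clear, and the job was handed in at about 28 s. The last ~2° of carousel turn were made by pushing the filter's stem lightly sideways in the slot, because the knob turn had stopped slightly short.

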